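# Flip a face-down wood sample onto the display board

### The arm

A 6-joint arm with a two-finger parallel gripper is mounted at the origin on the work surface. World frame = base frame: x ahead of the robot, y to its left, z up, the work surface at z = 0. Lengths are in m, angles in rad, forces in N, time in s.
With the tool pointing down it reaches from about 0.35 to 0.875 m from the base axis. Payload 15.5 kg.
Tool frame: the origin (TCP) lies on the centre line of the jaws, within the pads' length; the fingertips stand 8 mm ahead of it and the grasp point (between the pads) lies 11 mm behind it; z points along the fingers, y is the line along which they close (so a half turn about z gives the same grasp; the last joint's range is limited). The gripper opens to 85 mm and grips with 20 to 120 N. Pads are 22 mm wide; open, the fingers measure 114 mm over their backs; the gripper's body (76 mm by 85 mm) begins 54 mm behind the grasp point. The pads swing forward as they close: fully open they stand 13 mm farther back than shut.
Start: joints at [-1.369, 0.494, 1.345, -0, 1.302, -0.096], TCP at [0.183, -0.597, 0.239] pointing down, gripper open.
Joint ranges: [-2.91, 2.91], [-0.82, 2.16], [0.22, 2.67], [-1.22, 4.37], [0.12, 2.79], [-3.08, 3.08]. Speed limits (rad/s): [1.89, 1.89, 2.57, 3.01, 3.01, 3.01].

### API

Orientations are given as a unit quaternion [x, y, z, w].
In Python, from cell import manip, eyes, job_done gives the robot as it stands.
- The arm moves only by the shell command python3 -m inch 'ROWS' [OPENING] [FORCE]. ROWS is JSON, a list of rows, each an object of numbers: "tx", "ty", "tz": the shift along the tool's x, y, z in m; "ax", "ay", "az": the turn, a rotation vector about the tool's x, y, z in degrees. A call has 1 to 20 rows; each row shifts and turns the commanded pose from where the row before left it, along the tool's axes as they then stand; what a row does not reach is not made up. A row lasts 1/12 s, in which the tool goes at most 41.7 mm and 7.16 degrees, less where a joint would pass 70% of its speed; a pose out of reach is approached as far as the arm can. A call with a gripper value outside its range is refused whole. OPENING is the closure, from 0 (fully open) to 1 (shut), set as the call begins (- or left out, the last holds). The fingers move at their own pace and stop on an object; FORCE is the grip in N (left out, the last holds). Time passes only in rows, so rows that do not move let the fingers close. It gives the time, the measured TCP pose, the force, the opening and the grip force at its end, in the units of the state.
- manip.observe(): the state, without advancing time (a new reading comes with each control period).
- eyes.get_image(name): name is "scene" or "top" or "wrist"; returns the picture (400x640x3 uint8, red, green, blue); there is no depth.
- eyes.get_calibration(name): a dict with "mtx" (3x3 intrinsics, pixels), "R" (3x3) and "t" (3): a world point X has camera coordinates R X + t. Camera axes: x right, y down, z forward; pixel columns grow to the right and rows downward; lengths in m; the calibration is good to about 2 mm. A picture is of the moment at which its call begins: read the wrist's pose just before it. get_calibration takes no time and is no camera call; for the wrist camera it gives the pose at the moment of the call.
- job_done(): hands the job in; it is judged then, once.
Trained networks look in the newest picture that a camera, given by its name, has taken for a name from the list of things; names that differ only in an ending like _2 or _b are one class to them, and where a whole thing is asked for, a point or a joint stands for the part that bears it (a point fixed in the world has none). Each returns a list of dicts, best first, with "p" (0 to 1); they miss things now and then, are a little off and sometimes report something else, mostly with a low value. They report only what shows in the picture. A call takes as long as a camera call. They do not tell look-alikes from the thing itself.
- eyes.regions_of(name, camera): "region" (400x640 bool, what is visible of it) and "rect" ([left, top, right, bottom] in pixels, round what is visible of it).
The state is a dict: "t": time; "q": joint angles; "dq": joint speeds; "joint_torque": joint torques, N m; "eef_pos": TCP position; "eef_rot": TCP orientation; "wrist_force": force on the tool from outside, world axes, zero at the start; "wrist_torque": the same for the moment, N m; "width": finger opening in m; "grip_force": force on a finger pad.
Only numpy, scipy, OpenCV 4.12 (cv2) and the standard library are available. Lean on these libraries where they do the work, as an engineer would, in place of code of your own. Each camera call takes 0.05 s, during which the arm holds its last target. There are 200 camera calls.

### The job

One wood sample still lies face down on the table in front of the display board. Using only your fingertips, and without ever picking it up, push it flat up against the board's front edge opposite the vacant place, tip it up on edge there and flip it over onto the board so that its face shows, then push it back squarely against the lath, about midway in the vacant place. Leave the things standing around where they are, and finish with the hand clear.

Things in the scene. Friction and masses are not known exactly. Their poses are not given: they have to be found in the camera images.
- sample: Loose dark-wood raised-panel sample, 40-75 g, 70 (x) x 90 (y) x 12 mm: a flat 6 mm back plate (local z 0 to +6 mm) with a centred 54 x 74 x 6 mm raised field, its face (z -6 to 0), so an 8 mm lip runs all round. Origin at the centre, mid-thickness. z points out of the back (paper label): up at the start, when it lies on its field and the lip is 6 mm off the table; down once face up.
- corner0 (a point): Corner of the sample's back plate, at local (+35, +45, 0) mm.
- corner1 (a point): Corner of the sample's back plate, at local (+35, -45, 0) mm.
- corner2 (a point): Corner of the sample's back plate, at local (-35, -45, 0) mm.
- corner3 (a point): Corner of the sample's back plate, at local (-35, +45, 0) mm.
- board: Display board fixed on the table: plywood 115 (x, front to back) x 350 (y) x 15 mm. Origin at the middle of the lower edge of its upright front face (robot side), at table height; z up. A lath along the back stands 9 mm above the board's top, its front face at x = 98 mm. Three places in a row at x = 63 mm, y = -110, 0, +110 mm: two hold samples, one is vacant.
- sample_a: A sample glued on the board, same shape and size as the loose one, face up, seated against the lath. Origin at the centre of its underside, on the board's top, 15 mm above the table; axes as the board's.
- sample_b: The other glued sample, same shape and size, likewise.
- place: The vacant place: a 40 x 60 mm slip of white paper stuck flat on the board. Origin at its centre on the board's top (15 mm above the table), right under where the centre of the seated sample belongs; axes as the board's. With a neighbour beside it the free room ends 65 mm from its centre along y.
- tape: Bystander: grey roll of tape lying flat, 104 mm across, 48 mm high, origin at the centre of its underside.
- candle: Bystander: red pillar candle, 68 mm across, 105 mm high, origin at the centre of its underside.
- mug: Bystander: white mug, 80 mm across, 92 mm high, origin at the centre of its underside.
- glue: Bystander: white glue bottle, 48 mm across, 125 mm high, origin at the centre of its underside.
There are look-alikes about, which are no part of the job. Leave any blue look-alike of the sample alone.

How it is judged:
By the outcome, as a careful person would: the job done as asked, in the order asked, and still so for the second after the job is handed in, with the robot touching nothing.
It also fails if it takes over 64 s, if anything falls off the work surface, if the arm or the gripper's body presses on something with over 40 N, if the wrist force passes 120 N, or if a joint passes its speed limit or range.

## Working session

There is one attempt and no reset: what is moved stays moved. The work goes in short steps, Python scripts to look and compute and a shell command to move; the robot and the scene stay as the last step left them, time stands still between calls to the robot, and variables do not carry over. Pictures are saved under pics/ and viewed, at most 10 in all, crops included, and the job is handed in when it is done.

```bash
ls; mkdir -p pics
cat > h.py <<'E'
import numpy as np, cv2
from cell import manip, eyes
def snap(n,f=None):
    im=eyes.get_image(n)
    if f: cv2.imwrite('pics/'+f,im[:,:,::-1])
    return im
def ray(n,uv,z):
    c=eyes.get_calibration(n); K,R,t=map(np.array,(c['mtx'],c['R'],c['t']))
    d=R.T@np.linalg.inv(K)@np.array([uv[0],uv[1],1.]); o=-R.T@t
    return o+d*(z-o[2])/d[2]
def proj(n,X):
    c=eyes.get_calibration(n); K,R,t=map(np.array,(c['mtx'],c['R'],c['t']))
    p=K@(R@np.array(X)+t); return p[:2]/p[2]
E
python3 - <<'E'
from h import *
a=snap('top','top0.png'); b=snap('scene','scene0.png')
s=manip.observe(); print({k:np.round(s[k],3) for k in ('t','eef_pos','eef_rot','wrist_force','width')})
for n in ('sample','board','place','sample_a','tape','candle','mug','glue'):
    for r in eyes.regions_of(n,'top')[:4]:
        m=r['region'].astype(np.uint8); c=cv2.minAreaRect(cv2.findNonZero(m))
        z={'sample':.012,'board':.015,'place':.015,'sample_a':.027}.get(n,0.05)
        print(n,round(r['p'],2),r['rect'],np.round([ray('top',p,z)[:2] for p in cv2.boxPoints(c)],3).tolist(),np.round(ray('top',c[0],z)[:2],3))
E
```

```text
pics
{'t': np.float64(0.1), 'eef_pos': array([ 0.183, -0.597,  0.239]), 'eef_rot': array([ 0.989,  0.148, -0.   , -0.001]), 'wrist_force': array([ 0.973, -0.412, -0.591]), 'width': np.float64(0.086)}
sample 0.92 [305.2, 153.4, 346.8, 181.6] [[0.608, 0.021], [0.679, 0.02], [0.676, -0.077], [0.606, -0.075]] [ 0.642 -0.028]
sample 0.87 [273.8, 213.8, 310.2, 240.4] [[0.527, 0.097], [0.527, 0.007], [0.456, 0.006], [0.456, 0.096]] [0.491 0.051]
sample 0.7 [327.7, 248.2, 368.9, 281.7] [[0.393, -0.033], [0.454, -0.063], [0.416, -0.141], [0.355, -0.11]] [ 0.404 -0.087]
board 0.76 [252.9, 141.0, 396.2, 193.4] [[0.58, 0.146], [0.696, 0.145], [0.69, -0.205], [0.575, -0.202]] [ 0.635 -0.029]
board 0.75 [271.0, 214.3, 311.4, 242.5] [[0.524, 0.094], [0.525, 0.006], [0.456, 0.006], [0.456, 0.094]] [0.49 0.05]
place 0.88 [268.3, 158.2, 291.9, 174.1] [[0.662, 0.111], [0.663, 0.052], [0.623, 0.052], [0.622, 0.111]] [0.642 0.081]
sample_a 0.92 [305.2, 153.4, 346.8, 181.6] [[0.606, 0.021], [0.676, 0.019], [0.674, -0.076], [0.604, -0.075]] [ 0.64  -0.028]
sample_a 0.87 [273.8, 213.8, 310.2, 240.4] [[0.526, 0.096], [0.527, 0.006], [0.457, 0.006], [0.456, 0.095]] [0.491 0.051]
sample_a 0.7 [327.7, 248.2, 368.9, 281.7] [[0.394, -0.033], [0.454, -0.063], [0.417, -0.139], [0.357, -0.109]] [ 0.405 -0.086]
tape 0.76 [141.2, 201.1, 188.7, 241.2] [[0.546, 0.408], [0.547, 0.296], [0.448, 0.294], [0.447, 0.405]] [0.497 0.351]
candle 0.67 [468.2, 202.8, 502.6, 231.7] [[0.547, -0.361], [0.548, -0.459], [0.479, -0.457], [0.478, -0.36]] [ 0.513 -0.409]
mug 0.76 [128.7, 153.1, 182.6, 191.4] [[0.641, 0.441], [0.695, 0.361], [0.605, 0.3], [0.551, 0.38]] [0.623 0.371]
glue 0.71 [448.6, 155.2, 477.8, 179.0] [[0.644, -0.316], [0.676, -0.379], [0.63, -0.401], [0.599, -0.338]] [ 0.637 -0.359]
```

Run:
```python
import cv2
a=cv2.imread('pics/top0.png')[130:310,110:510]; cv2.imwrite('pics/top0c.png',cv2.resize(a,(800,360),interpolation=cv2.INTER_CUBIC))
```

```text
(no output)
```

View pics/top0c.png

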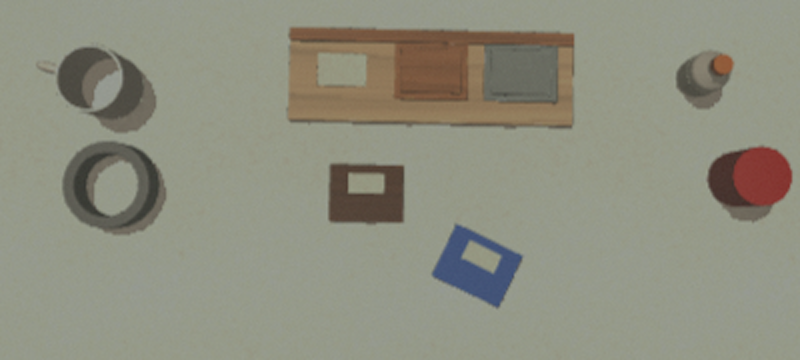

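View pics/scene0.png

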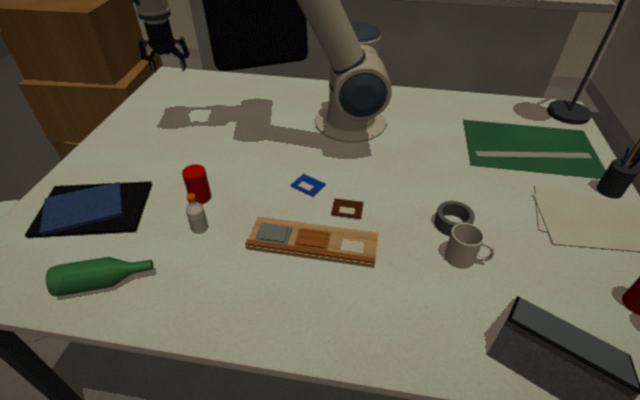

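The top picture shows the board with its white slip at the left (crop about 341,70). The dark sample lies face down at crop (367,193), and the blue look-alike is at (478,265). The scene view agrees. I'm setting out towards the sample's right side with the fingers shut.

```bash
python3 -m inch '[{"az":7},{"az":7},{"az":3.8},{"tx":0.0171,"ty":-0.0315},{"tx":0.0171,"ty":-0.0315},{"tx":0.0171,"ty":-0.0315},{"tx":0.0171,"ty":-0.0315},{"tx":0.0171,"ty":-0.0315},{"tx":0.0171,"ty":-0.0315},{"tx":0.0171,"ty":-0.0315},{"tx":0.0171,"ty":-0.0315},{"tx":0.0171,"ty":-0.0315},{"tx":0.0171,"ty":-0.0315},{"tx":0.0171,"ty":-0.0315},{"tx":0.0171,"ty":-0.0315},{"tx":0.0171,"ty":-0.0315},{"tx":0.0171,"ty":-0.0315},{"tx":0.0171,"ty":-0.0315},{"tx":0.0171,"ty":-0.0315},{"tx":0.0171,"ty":-0.0315}]' 1 40
cat >> h.py <<'E'
def st():
    s=manip.observe(); print({k:np.round(s[k],4).tolist() for k in ('t','q','eef_pos','eef_rot','wrist_force','width')})
def rep(n,names,f=None):
    im=snap(n,f)
    for nm,z in names:
        for r in eyes.regions_of(nm,n)[:3]:
            m=r['region'].astype(np.uint8); c=cv2.minAreaRect(cv2.findNonZero(m))
            P=np.array([ray(n,p,z)[:2] for p in cv2.boxPoints(c)])
            print(nm,round(r['p'],2),np.round(r['rect']).tolist(),np.round(P,4).tolist(),'c',np.round(P.mean(0),4))
    return im
E
python3 - <<'E'
from h import *
st(); rep('wrist',[('sample',.012),('board',.015),('place',.015)],'w1.png')
E
```

```text
{'t': 0.5, 'q': [-1.3685, 0.4936, 1.3455, -0.0, 1.3025, -0.0955], 'eef_pos': [0.1834, -0.5975, 0.2392], 'eef_rot': [0.9889, 0.1484, -0.0, -0.0], 'wrist_force': [-0.3645, -0.5807, -0.4327], 'width': 0.0853}schema error: expected keys tx, ty, tz, ax, ay, az
```

View pics/w1.png

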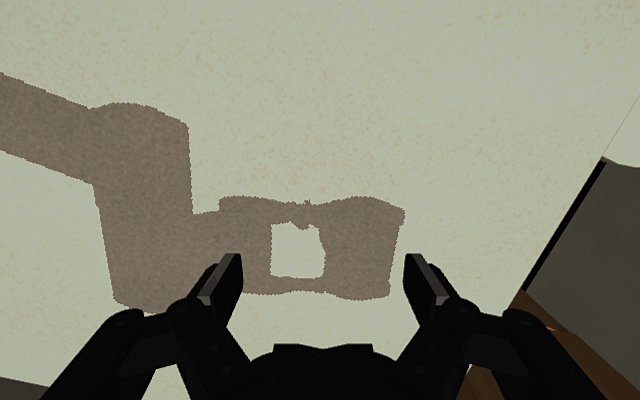

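The call was refused because every row needs all six keys, so the wrist picture shows only table and shadow. I'll resend it with full rows.

```bash
python3 -m inch '[{"tx":0,"ty":0,"tz":0,"ax":0,"ay":0,"az":7},{"tx":0,"ty":0,"tz":0,"ax":0,"ay":0,"az":7},{"tx":0,"ty":0,"tz":0,"ax":0,"ay":0,"az":3.8},{"tx":0.0171,"ty":-0.0315,"tz":0,"ax":0,"ay":0,"az":0},{"tx":0.0171,"ty":-0.0315,"tz":0,"ax":0,"ay":0,"az":0},{"tx":0.0171,"ty":-0.0315,"tz":0,"ax":0,"ay":0,"az":0},{"tx":0.0171,"ty":-0.0315,"tz":0,"ax":0,"ay":0,"az":0},{"tx":0.0171,"ty":-0.0315,"tz":0,"ax":0,"ay":0,"az":0},{"tx":0.0171,"ty":-0.0315,"tz":0,"ax":0,"ay":0,"az":0},{"tx":0.0171,"ty":-0.0315,"tz":0,"ax":0,"ay":0,"az":0},{"tx":0.0171,"ty":-0.0315,"tz":0,"ax":0,"ay":0,"az":0},{"tx":0.0171,"ty":-0.0315,"tz":0,"ax":0,"ay":0,"az":0},{"tx":0.0171,"ty":-0.0315,"tz":0,"ax":0,"ay":0,"az":0},{"tx":0.0171,"ty":-0.0315,"tz":0,"ax":0,"ay":0,"az":0},{"tx":0.0171,"ty":-0.0315,"tz":0,"ax":0,"ay":0,"az":0},{"tx":0.0171,"ty":-0.0315,"tz":0,"ax":0,"ay":0,"az":0},{"tx":0.0171,"ty":-0.0315,"tz":0,"ax":0,"ay":0,"az":0},{"tx":0.0171,"ty":-0.0315,"tz":0,"ax":0,"ay":0,"az":0},{"tx":0.0171,"ty":-0.0315,"tz":0,"ax":0,"ay":0,"az":0},{"tx":0.0171,"ty":-0.0315,"tz":0,"ax":0,"ay":0,"az":0}]' 1 40
python3 - <<'E'
from h import *
st(); rep('wrist',[('sample',.012),('board',.015),('place',.015)],'w2.png')
E
```

```text
t: 2.37
eef_pos: [0.4816, -0.064, 0.2395]
eef_rot: [1.0, -0.006, 0.0, 0.0]
wrist_force: [1.1, -1.2, -0.3]
width: 0.0002
grip_force: 0.0
{'t': 2.3667, 'q': [-0.2551, 0.2985, 1.6786, -0.0, 1.164, 1.3285], 'eef_pos': [0.4816, -0.064, 0.2395], 'eef_rot': [1.0, -0.0064, 0.0002, 0.0001], 'wrist_force': [1.0535, -1.2243, -0.2838], 'width': 0.0002}
sample 0.91 [246.0, 0.0, 334.0, 67.0] [[0.6761, 0.0172], [0.6765, -0.0749], [0.6105, -0.0762], [0.61, 0.0221]] c [ 0.6433 -0.028 ]
sample 0.78 [198.0, 141.0, 274.0, 189.0] [[0.5302, 0.0924], [0.5294, 0.0002], [0.4598, 0.0047], [0.4606, 0.1026]] c [0.495 0.05 ]
sample 0.7 [303.0, 190.0, 378.0, 258.0] [[0.3956, -0.0323], [0.4608, -0.0606], [0.4225, -0.1428], [0.3529, -0.1183]] c [ 0.408  -0.0885]
board 0.98 [132.0, 1.0, 448.0, 97.0] [[0.5804, 0.1641], [0.6749, 0.1429], [0.672, -0.2047], [0.577, -0.2174]] c [ 0.6261 -0.0288]
place 0.93 [166.0, 10.0, 223.0, 51.0] [[0.6638, 0.1062], [0.6632, 0.0435], [0.6238, 0.0484], [0.6244, 0.1136]] c [0.6438 0.078 ]
place 0.69 [1.0, 121.0, 51.0, 207.0] [[0.5506, 0.3305], [0.55, 0.2691], [0.4381, 0.3047], [0.4388, 0.3724]] c [0.4944 0.3192]
```

View pics/w2.png

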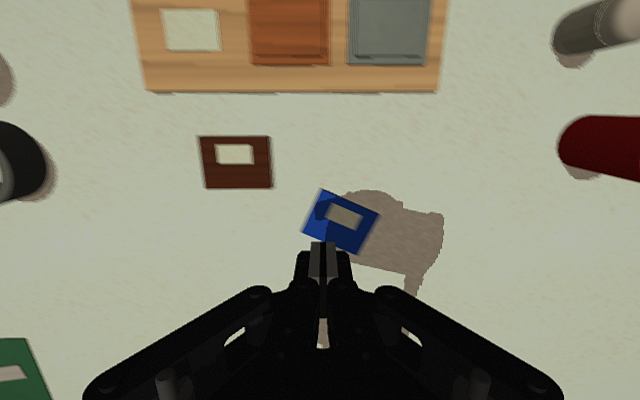

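The wrist picture shows the dark sample upright at (236,162), below the slip at (192,30), with the blue one under the fingertips at (340,220). The tape's dark edge shows at the left. I'll check whether the arm has settled, then lower.

```bash
python3 -m inch '[{"tx":0,"ty":0,"tz":0,"ax":0,"ay":0,"az":0},{"tx":0,"ty":0,"tz":0,"ax":0,"ay":0,"az":0}]'
```

```text
t: 2.73
eef_pos: [0.4805, -0.0666, 0.2393]
eef_rot: [1.0, -0.007, -0.0, 0.0]
wrist_force: [-0.6, -0.1, 0.7]
width: 0.0001
grip_force: 0.0
```

```bash
python3 -m inch '[{"tx":0.006,"ty":-0.0185,"tz":0.02,"ax":0,"ay":0,"az":0},{"tx":0.006,"ty":-0.0185,"tz":0.02,"ax":0,"ay":0,"az":0},{"tx":0,"ty":0,"tz":0.03,"ax":0,"ay":0,"az":0},{"tx":0,"ty":0,"tz":0.03,"ax":0,"ay":0,"az":0},{"tx":0,"ty":0,"tz":0.03,"ax":0,"ay":0,"az":0},{"tx":0,"ty":0,"tz":0.03,"ax":0,"ay":0,"az":0},{"tx":0,"ty":0,"tz":0.025,"ax":0,"ay":0,"az":0},{"tx":0,"ty":0,"tz":0.02,"ax":0,"ay":0,"az":0},{"tx":0,"ty":0,"tz":0.01,"ax":0,"ay":0,"az":0},{"tx":0,"ty":0,"tz":0.008,"ax":0,"ay":0,"az":0},{"tx":0,"ty":0,"tz":0,"ax":0,"ay":0,"az":0},{"tx":0,"ty":0,"tz":0,"ax":0,"ay":0,"az":0}]'
```

```text
t: 3.73
eef_pos: [0.4937, -0.0293, 0.0168]
eef_rot: [1.0, -0.007, 0.0, 0.0]
wrist_force: [0.2, -0.4, -0.8]
width: 0.0001
grip_force: 0.0
```

```bash
python3 -m inch '[{"tx":0,"ty":0,"tz":0.0045,"ax":0,"ay":0,"az":0},{"tx":0,"ty":-0.006,"tz":0,"ax":0,"ay":0,"az":0},{"tx":0,"ty":-0.005,"tz":0,"ax":0,"ay":0,"az":0},{"tx":0,"ty":-0.005,"tz":0,"ax":0,"ay":0,"az":0},{"tx":0,"ty":-0.005,"tz":0,"ax":0,"ay":0,"az":0},{"tx":0,"ty":-0.005,"tz":0,"ax":0,"ay":0,"az":0},{"tx":0,"ty":-0.005,"tz":0,"ax":0,"ay":0,"az":0},{"tx":0,"ty":-0.005,"tz":0,"ax":0,"ay":0,"az":0},{"tx":0,"ty":-0.005,"tz":0,"ax":0,"ay":0,"az":0},{"tx":0,"ty":0,"tz":0,"ax":0,"ay":0,"az":0},{"tx":0,"ty":0,"tz":0,"ax":0,"ay":0,"az":0}]'
python3 - <<'E'
from h import *
rep('top',[('sample',.012)]); rep('wrist',[('sample',.012)],'w3.png')
E
```

```text
t: 4.65
eef_pos: [0.4938, 0.0124, 0.0117]
eef_rot: [1.0, -0.006, -0.0, -0.0]
wrist_force: [-1.2, 0.4, -0.1]
width: -0.0001
grip_force: 0.0
sample 0.79 [341.0, 248.0, 372.0, 279.0] [[0.4002, -0.0534], [0.449, -0.0752], [0.4181, -0.1453], [0.3695, -0.1233]] c [ 0.4092 -0.0993]
sample 0.59 [351.0, 151.0, 388.0, 183.0] [[0.6064, -0.0942], [0.6768, -0.0962], [0.6747, -0.187], [0.6043, -0.1846]] c [ 0.6406 -0.1405]
sample 0.91 [312.0, 0.0, 547.0, 20.0] [[0.6164, 0.0143], [0.6152, -0.082], [0.6088, -0.0836], [0.6101, 0.0144]] c [ 0.6126 -0.0342]
sample 0.9 [446.0, 311.0, 568.0, 384.0] [[0.4583, -0.0593], [0.4734, -0.065], [0.4201, -0.1449], [0.4015, -0.1413]] c [ 0.4383 -0.1026]
sample 0.82 [586.0, 5.0, 640.0, 21.0] [[0.615, -0.0976], [0.6148, -0.1188], [0.608, -0.1211], [0.6083, -0.0995]] c [ 0.6115 -0.1093]
```

View pics/w3.png

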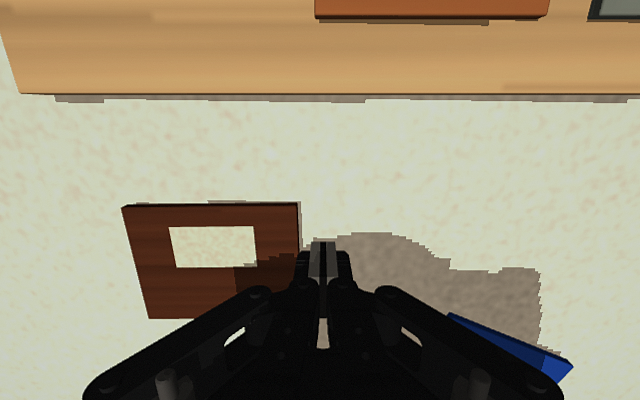

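The wrist picture shows the sample still straight, with its far corners at (122,207) and (300,203). Its right edge touches the fingertip, and the board's front top edge runs from (20,94) to (640,94).

Run:
```python
from h import *
for uv,z in [((122,207),.012),((300,203),.012),((150,318),.012),((20,94),.015),((640,94),.015),((315,14),.021),((313,240),.01)]: print(uv,np.round(ray('wrist',uv,z),4))
```

```text
(122, 207) [0.528  0.1135 0.012 ]
(300, 203) [0.5289 0.023  0.012 ]
(150, 318) [0.4588 0.1136 0.012 ]
(20, 94) [0.5821 0.1433 0.015 ]
(640, 94) [ 0.5786 -0.1285  0.015 ]
(315, 14) [0.6091 0.0134 0.021 ]
(313, 240) [0.5071 0.017  0.01  ]
```

```bash
python3 -m inch '[{"tx":0,"ty":-0.005,"tz":0,"ax":0,"ay":0,"az":0},{"tx":0,"ty":-0.005,"tz":0,"ax":0,"ay":0,"az":0},{"tx":0,"ty":0,"tz":0,"ax":0,"ay":0,"az":0},{"tx":0,"ty":0.01,"tz":0,"ax":0,"ay":0,"az":0},{"tx":-0.01,"ty":0,"tz":-0.025,"ax":0,"ay":0,"az":0},{"tx":-0.025,"ty":-0.02,"tz":-0.01,"ax":0,"ay":0,"az":0},{"tx":-0.025,"ty":-0.03,"tz":0,"ax":0,"ay":0,"az":0},{"tx":-0.008,"ty":-0.017,"tz":0,"ax":0,"ay":0,"az":0},{"tx":0,"ty":0,"tz":0,"ax":0,"ay":0,"az":0},{"tx":0,"ty":0,"tz":0,"ax":0,"ay":0,"az":0}]' 0.5 40
python3 - <<'E'
from h import *
snap('wrist','w4.png')
E
```

```text
t: 5.68
eef_pos: [0.4267, 0.0802, 0.047]
eef_rot: [1.0, -0.006, 0.0, 0.0]
wrist_force: [0.1, -1.3, 0.0]
width: 0.0425
grip_force: 0.0
```

View pics/w4.png

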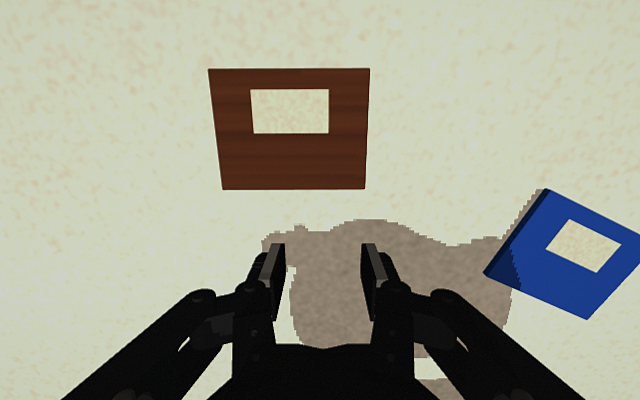

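The wrist picture shows the sample ahead of the two fingers, with corners at (209,69), (370,68), (365,188) and (223,189). Opening the fingers may have nudged it, so I'll measure.

Run:
```python
from h import *
for uv in [(209,69),(370,68),(365,188),(223,189)]: print(np.round(ray('wrist',uv,.012),4))
```

```text
[0.529 0.141 0.012]
[0.5285 0.0523 0.012 ]
[0.4598 0.0526 0.012 ]
[0.4602 0.1418 0.012 ]
```

Opening the fingers pushed it about 19 mm too far. I'll push it back from the left with the fingers shut and retreat before opening.

```bash
python3 -m inch '[{"tx":0.01,"ty":-0.035,"tz":0,"ax":0,"ay":0,"az":0},{"tx":0.02,"ty":-0.03,"tz":0,"ax":0,"ay":0,"az":0},{"tx":0.02,"ty":-0.02,"tz":0,"ax":0,"ay":0,"az":0},{"tx":0.017,"ty":0,"tz":0,"ax":0,"ay":0,"az":0},{"tx":0,"ty":0,"tz":0.015,"ax":0,"ay":0,"az":0},{"tx":0,"ty":0,"tz":0.015,"ax":0,"ay":0,"az":0},{"tx":0,"ty":0,"tz":0.005,"ax":0,"ay":0,"az":0},{"tx":0,"ty":0.006,"tz":0,"ax":0,"ay":0,"az":0},{"tx":0,"ty":0.005,"tz":0,"ax":0,"ay":0,"az":0},{"tx":0,"ty":0.005,"tz":0,"ax":0,"ay":0,"az":0},{"tx":0,"ty":0.005,"tz":0,"ax":0,"ay":0,"az":0},{"tx":0,"ty":0.005,"tz":0,"ax":0,"ay":0,"az":0},{"tx":0,"ty":0,"tz":0,"ax":0,"ay":0,"az":0},{"tx":0,"ty":0,"tz":0,"ax":0,"ay":0,"az":0}]' 1 40
```

```text
t: 6.9
eef_pos: [0.4948, 0.1377, 0.0121]
eef_rot: [1.0, -0.007, 0.0, -0.0]
wrist_force: [-0.6, 0.9, 0.1]
width: -0.0002
grip_force: 0.0
```

```bash
python3 -m inch '[{"tx":0,"ty":0.004,"tz":0,"ax":0,"ay":0,"az":0},{"tx":0,"ty":0,"tz":0,"ax":0,"ay":0,"az":0},{"tx":0,"ty":-0.015,"tz":0,"ax":0,"ay":0,"az":0},{"tx":0,"ty":0,"tz":-0.035,"ax":0,"ay":0,"az":0},{"tx":-0.03,"ty":0.015,"tz":0,"ax":0,"ay":0,"az":0},{"tx":-0.03,"ty":0.025,"tz":0,"ax":0,"ay":0,"az":0},{"tx":-0.01,"ty":0.03,"tz":0,"ax":0,"ay":0,"az":0},{"tx":0,"ty":0,"tz":0,"ax":0,"ay":0,"az":0},{"tx":0,"ty":0,"tz":0,"ax":0,"ay":0,"az":0}]'
python3 -m inch '[{"tx":0,"ty":0,"tz":0,"ax":0,"ay":0,"az":0},{"tx":0,"ty":0,"tz":0,"ax":0,"ay":0,"az":0},{"tx":0,"ty":0,"tz":0,"ax":0,"ay":0,"az":0},{"tx":0,"ty":0,"tz":0,"ax":0,"ay":0,"az":0}]' 0.5
python3 - <<'E'
from h import *
im=snap('wrist')
# dark-brown blob corners
m=((im[:,:,0]>50)&(im[:,:,0].astype(int)-im[:,:,2]>25)&(im[:,:,0]<140)).astype(np.uint8)
cs=max(cv2.findContours(m,0,1)[0],key=cv2.contourArea); b=cv2.approxPolyDP(cs,8,True)[:,0]
for p in b: print(p,np.round(ray('wrist',p,.012),4))
E
```

```text
t: 7.65
eef_pos: [0.4234, 0.0791, 0.0469]
eef_rot: [1.0, -0.007, -0.0, 0.0]
wrist_force: [0.5, 0.8, -0.2]
width: -0.0002
grip_force: 0.0
t: 7.98
eef_pos: [0.4242, 0.0805, 0.0467]
eef_rot: [1.0, -0.006, 0.0, -0.0]
wrist_force: [0.4, 0.2, 0.4]
width: 0.0425
grip_force: 0.0
[247  65] [0.5275 0.1207 0.012 ]
[256 185] [0.4593 0.1216 0.012 ]
[398 186] [0.4576 0.0328 0.012 ]
[409  64] [0.5269 0.0319 0.012 ]
```

```bash
python3 -m inch '[{"tx":0,"ty":0.001,"tz":0.015,"ax":0,"ay":0,"az":0},{"tx":0,"ty":0,"tz":0.012,"ax":0,"ay":0,"az":0},{"tx":0,"ty":0,"tz":0.006,"ax":0,"ay":0,"az":0},{"tx":0,"ty":0,"tz":0.003,"ax":0,"ay":0,"az":0},{"tx":0.01,"ty":0,"tz":0.001,"ax":0,"ay":0,"az":0},{"tx":0.01,"ty":0,"tz":0,"ax":0,"ay":0,"az":0},{"tx":0.01,"ty":0,"tz":0,"ax":0,"ay":0,"az":0},{"tx":0.01,"ty":0,"tz":0,"ax":0,"ay":0,"az":0},{"tx":0.01,"ty":0,"tz":0,"ax":0,"ay":0,"az":0},{"tx":0.01,"ty":0,"tz":0,"ax":0,"ay":0,"az":0},{"tx":0.008,"ty":0,"tz":0,"ax":0,"ay":0,"az":0},{"tx":0,"ty":0,"tz":0,"ax":0,"ay":0,"az":0},{"tx":0,"ty":0,"tz":0,"ax":0,"ay":0,"az":0}]'
python3 - <<'E'
from h import *
snap('wrist','w5.png')
E
```

```text
t: 9.12
eef_pos: [0.4922, 0.0781, 0.0098]
eef_rot: [1.0, -0.006, 0.0, -0.0]
wrist_force: [-0.5, 0.3, -0.5]
width: 0.0425
grip_force: 0.0
```

View pics/w5.png

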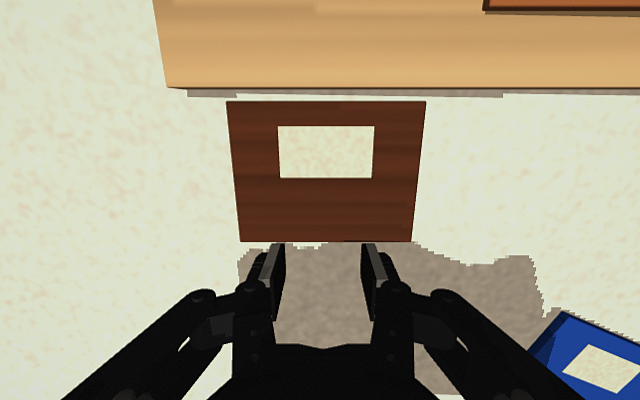

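The wrist picture shows the sample square in front of the board. Its near edge (row 241) is on both fingertips, and a gap of several mm remains to the board's edge (row 88). I'll push on until it touches.

```bash
python3 -m inch '[{"tx":0.004,"ty":0,"tz":0.002,"ax":0,"ay":0,"az":0},{"tx":0.003,"ty":0,"tz":0.001,"ax":0,"ay":0,"az":0},{"tx":0,"ty":0,"tz":0,"ax":0,"ay":0,"az":0},{"tx":0,"ty":0,"tz":0,"ax":0,"ay":0,"az":0}]'
python3 -m inch '[{"tx":0.003,"ty":0,"tz":0,"ax":0,"ay":0,"az":0},{"tx":0,"ty":0,"tz":0,"ax":0,"ay":0,"az":0},{"tx":0,"ty":0,"tz":0,"ax":0,"ay":0,"az":0}]'
```

```text
t: 9.5
eef_pos: [0.4989, 0.078, 0.0067]
eef_rot: [1.0, -0.006, -0.0, -0.0]
wrist_force: [-0.4, -0.5, -0.4]
width: 0.0425
grip_force: 0.0
t: 9.75
eef_pos: [0.5003, 0.078, 0.0066]
eef_rot: [1.0, -0.006, -0.001, 0.0]
wrist_force: [-6.3, 0.5, 0.7]
width: 0.0425
grip_force: 3.0
```

It's touching at 6 N. Next I'll press to about 14 N and lift by friction.

```bash
python3 -m inch '[{"tx":0.002,"ty":0,"tz":0,"ax":0,"ay":0,"az":0},{"tx":0,"ty":0,"tz":0,"ax":0,"ay":0,"az":0},{"tx":0,"ty":0,"tz":-0.002,"ax":0,"ay":0,"az":0},{"tx":0,"ty":0,"tz":-0.002,"ax":0,"ay":0,"az":0},{"tx":0.0003,"ty":0,"tz":-0.002,"ax":0,"ay":0,"az":0},{"tx":0.0004,"ty":0,"tz":-0.002,"ax":0,"ay":0,"az":0},{"tx":0,"ty":0,"tz":0,"ax":0,"ay":0,"az":0}]'
python3 - <<'E'
from h import *
snap('wrist','w6.png')
E
```

```text
t: 10.33
eef_pos: [0.5006, 0.0779, 0.0143]
eef_rot: [1.0, -0.006, -0.004, 0.0]
wrist_force: [-14.1, 0.7, 0.3]
width: 0.043
grip_force: 7.3
```

View pics/w6.png

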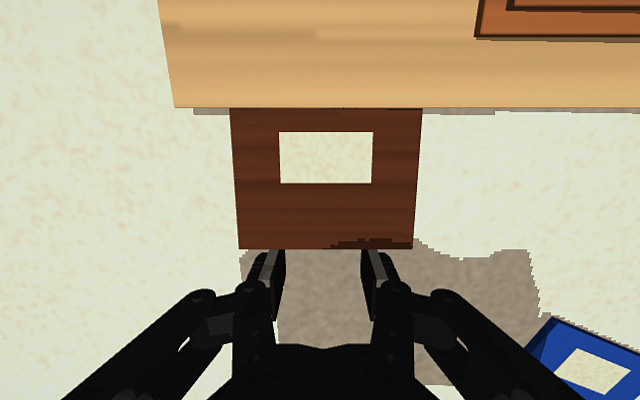

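The wrist picture shows the sample flush on the board with near corners at (239,248) and (412,248). I'll work out that edge's height from its 90 mm width.

Run:
```python
from h import *
for z in (.008,.012,.016,.020,.024):
    a=ray('wrist',(239,248),z); b=ray('wrist',(412,248),z); c=ray('wrist',(230,108),.012); d=ray('wrist',(422,108),.012); print(z,np.round(np.linalg.norm(a-b),4),np.round(a,4),np.round(np.linalg.norm(c-d),4),c)
```

```text
0.008 0.0971 [0.5072 0.1248 0.008 ] 0.0886 [0.58179691 0.11966592 0.012     ]
0.012 0.0943 [0.5094 0.1234 0.012 ] 0.0886 [0.58179691 0.11966592 0.012     ]
0.016 0.0915 [0.5115 0.122  0.016 ] 0.0886 [0.58179691 0.11966592 0.012     ]
0.02 0.0888 [0.5137 0.1207 0.02  ] 0.0886 [0.58179691 0.11966592 0.012     ]
0.024 0.086 [0.5158 0.1193 0.024 ] 0.0886 [0.58179691 0.11966592 0.012     ]
```

The edge is at about 19 mm, so it lifts with the fingers. I'll follow the arc.

```bash
python3 -m inch '[{"tx":0.0004,"ty":0,"tz":-0.003,"ax":0,"ay":0,"az":0},{"tx":0.0006,"ty":0,"tz":-0.003,"ax":0,"ay":0,"az":0},{"tx":0.0007,"ty":0,"tz":-0.003,"ax":0,"ay":0,"az":0},{"tx":0.0008,"ty":0,"tz":-0.003,"ax":0,"ay":0,"az":0},{"tx":0.001,"ty":0,"tz":-0.003,"ax":0,"ay":0,"az":0},{"tx":0.0011,"ty":0,"tz":-0.003,"ax":0,"ay":0,"az":0},{"tx":0.0013,"ty":0,"tz":-0.003,"ax":0,"ay":0,"az":0},{"tx":0,"ty":0,"tz":0,"ax":0,"ay":0,"az":0}]'
```

```text
t: 11.05
eef_pos: [0.5052, 0.0779, 0.0353]
eef_rot: [1.0, -0.006, -0.005, 0.0]
wrist_force: [-21.9, 1.3, 9.1]
width: 0.0426
grip_force: 10.9
```

```bash
python3 -m inch '[{"tx":0.0005,"ty":0,"tz":-0.004,"ax":0,"ay":0,"az":0},{"tx":0.0015,"ty":0,"tz":-0.004,"ax":0,"ay":0,"az":0},{"tx":0.0025,"ty":0,"tz":-0.004,"ax":0,"ay":0,"az":0},{"tx":0.003,"ty":0,"tz":-0.004,"ax":0,"ay":0,"az":0},{"tx":0.0035,"ty":0,"tz":-0.003,"ax":0,"ay":0,"az":0},{"tx":0,"ty":0,"tz":0,"ax":0,"ay":0,"az":0}]'
python3 - <<'E'
from h import *
a=snap('wrist'); b=snap('scene')
c=cv2.resize(b[150:300,220:420],(533,400)); cv2.imwrite('pics/m7.png',np.hstack([cv2.resize(a,(480,300)),cv2.resize(c,(400,300))[:, :320]])[:,:,::-1])
E
```

```text
t: 11.55
eef_pos: [0.5226, 0.0777, 0.0554]
eef_rot: [1.0, -0.006, 0.001, -0.0]
wrist_force: [-0.1, 0.4, -0.4]
width: 0.0428
grip_force: 0.0
```

View pics/m7.png

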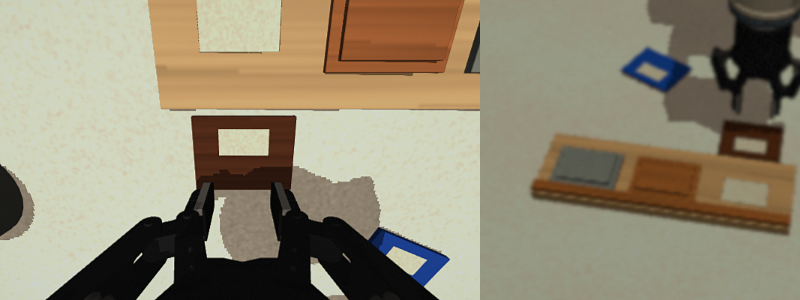

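The picture shows the sample dropped back flat, face down, just short of the board (far corners about (256,156) and (395,155) in full-size pixels). Contact was lost past about 30°, so I'll measure.

Run:
```python
from h import *
for uv in [(256,156),(395,155),(261,250),(388,252)]: print(np.round(ray('wrist',uv,.012),4))
print(ray('wrist',(400,146),.015))
```

```text
[0.5739 0.1192 0.012 ]
[0.5734 0.0312 0.012 ]
[0.5072 0.1215 0.012 ]
[0.5044 0.0314 0.012 ]
[0.579409   0.02924794 0.015     ]
```

It slipped because a vertical finger can't hold past that angle. I'll redo the lift and then lean the tool back (ay +) once the edge is up, so the fingertip face wedges under the lip.

```bash
python3 -m inch '[{"tx":-0.022,"ty":0,"tz":0,"ax":0,"ay":0,"az":0},{"tx":-0.02,"ty":0,"tz":0,"ax":0,"ay":0,"az":0},{"tx":0,"ty":0,"tz":0.015,"ax":0,"ay":0,"az":0},{"tx":0,"ty":0,"tz":0.015,"ax":0,"ay":0,"az":0},{"tx":0,"ty":0,"tz":0.012,"ax":0,"ay":0,"az":0},{"tx":0,"ty":0,"tz":0.0065,"ax":0,"ay":0,"az":0},{"tx":0.008,"ty":0,"tz":0,"ax":0,"ay":0,"az":0},{"tx":0.007,"ty":0,"tz":0,"ax":0,"ay":0,"az":0},{"tx":0.004,"ty":0,"tz":0,"ax":0,"ay":0,"az":0},{"tx":0.003,"ty":0,"tz":0,"ax":0,"ay":0,"az":0},{"tx":0.002,"ty":0,"tz":0,"ax":0,"ay":0,"az":0},{"tx":0,"ty":0,"tz":0,"ax":0,"ay":0,"az":0},{"tx":0,"ty":0,"tz":0,"ax":0,"ay":0,"az":0}]'
```

```text
t: 12.73
eef_pos: [0.5004, 0.078, 0.0062]
eef_rot: [1.0, -0.006, -0.003, 0.0]
wrist_force: [-14.0, 1.2, 14.3]
width: 0.0429
grip_force: 10.1
```

```bash
python3 -m inch '[{"tx":0,"ty":0,"tz":-0.003,"ax":0,"ay":0,"az":0},{"tx":0,"ty":0,"tz":-0.003,"ax":0,"ay":0,"az":0},{"tx":0.0003,"ty":0,"tz":-0.003,"ax":0,"ay":0,"az":0},{"tx":0.0004,"ty":0,"tz":-0.003,"ax":0,"ay":0,"az":0},{"tx":0.0005,"ty":0,"tz":-0.003,"ax":0,"ay":0,"az":0},{"tx":0.0006,"ty":0,"tz":-0.003,"ax":0,"ay":0,"az":0},{"tx":0.0007,"ty":0,"tz":-0.003,"ax":0,"ay":0,"az":0},{"tx":0.0008,"ty":0,"tz":-0.003,"ax":0,"ay":0,"az":0},{"tx":0,"ty":0,"tz":0,"ax":0,"ay":0,"az":0}]'
python3 -m inch '[{"tx":0.0005,"ty":0,"tz":0,"ax":0,"ay":4,"az":0},{"tx":0.0005,"ty":0,"tz":0,"ax":0,"ay":4,"az":0},{"tx":0.0006,"ty":0,"tz":0.0001,"ax":0,"ay":4,"az":0},{"tx":0,"ty":0,"tz":0,"ax":0,"ay":0,"az":0}]'
```

```text
t: 13.48
eef_pos: [0.5033, 0.0779, 0.03]
eef_rot: [1.0, -0.006, -0.003, 0.0]
wrist_force: [-14.5, 0.8, 4.0]
width: 0.043
grip_force: 7.3
t: 13.82
eef_pos: [0.5042, 0.078, 0.0296]
eef_rot: [0.995, -0.006, 0.104, 0.001]
wrist_force: [-7.5, 0.4, 2.2]
width: 0.0425
grip_force: 3.7
```

```bash
python3 -m inch '[{"tx":0.0013,"ty":0,"tz":0.0003,"ax":0,"ay":4,"az":0},{"tx":0.0012,"ty":0,"tz":0.0003,"ax":0,"ay":4,"az":0},{"tx":0.0012,"ty":0,"tz":0.0004,"ax":0,"ay":4,"az":0},{"tx":0,"ty":0,"tz":0,"ax":0,"ay":0,"az":0}]'
```

```text
t: 14.15
eef_pos: [0.5241, 0.0833, 0.0493]
eef_rot: [0.983, -0.008, 0.186, 0.008]
wrist_force: [0.8, -0.1, 0.6]
width: 0.043
grip_force: 0.2
```

Run:
```python
from h import *
st()
a=snap('wrist'); b=snap('scene')
cv2.imwrite('pics/m8.png',np.hstack([cv2.resize(a,(480,300)),cv2.resize(b[170:290,290:418],(320,300))])[:,:,::-1])
```

```text
{'t': 14.15, 'q': [0.0724, 0.5995, 2.0609, -0.381, 0.1185, 2.0291], 'eef_pos': [0.5241, 0.0833, 0.0493], 'eef_rot': [0.9826, -0.0077, 0.1856, 0.0075], 'wrist_force': [0.7544, -0.1407, 0.5795], 'width': 0.043}
```

View pics/m8.png

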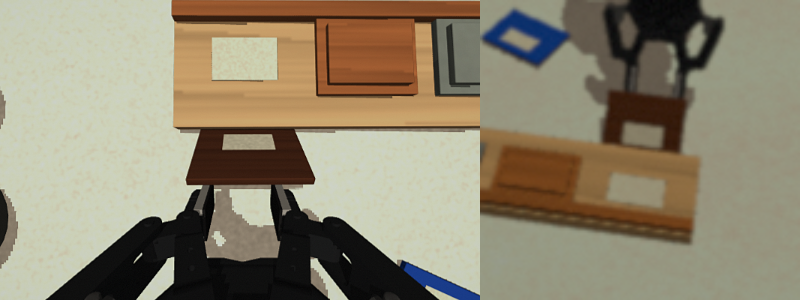

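The picture shows the sample tilted up and resting on the fingertips, with near corners at about (250,243) and (418,243) in full-size pixels. Joint 5 is right at its lower limit, so I need to take the tilt back off. First I'll compute the edge's height.

Run:
```python
from h import *
for z in (.03,.04,.045,.05,.055,.06,.065,.07):
    a=ray('wrist',(248,243),z); b=ray('wrist',(420,243),z); print(z,np.round(np.linalg.norm(a-b),4),np.round(a,4))
print(ray('wrist',(268,173),.01),ray('wrist',(390,173),.01))
```

```text
0.03 0.1058 [0.5344 0.1286 0.03  ]
0.04 0.0997 [0.5354 0.126  0.04  ]
0.045 0.0967 [0.5359 0.1248 0.045 ]
0.05 0.0936 [0.5364 0.1235 0.05  ]
0.055 0.0906 [0.5369 0.1223 0.055 ]
0.06 0.0875 [0.5373 0.121  0.06  ]
0.065 0.0845 [0.5378 0.1197 0.065 ]
0.07 0.0815 [0.5383 0.1185 0.07  ]
[0.58035376 0.11970998 0.01      ] [0.57919334 0.03497914 0.01      ]
```

The near edge is at about 55 mm, so the tilt is about 50° and it's well held. I'll push forward and a little up while taking the tool's lean back off.

```bash
python3 -m inch '[{"tx":0.004,"ty":0,"tz":0.0005,"ax":0,"ay":-2,"az":0},{"tx":0.005,"ty":0,"tz":0.0007,"ax":0,"ay":-2,"az":0},{"tx":0.005,"ty":0,"tz":0.0005,"ax":0,"ay":-2,"az":0}]'
python3 - <<'E'
from h import *
st()
E
```

```text
t: 14.5
eef_pos: [0.53, 0.0829, 0.0505]
eef_rot: [0.992, -0.007, 0.125, 0.006]
wrist_force: [-69.5, -7.4, 86.8]
width: 0.0426
grip_force: 55.0
{'t': 14.5, 'q': [0.0616, 0.5934, 1.9488, -0.0847, 0.351, 1.7229], 'eef_pos': [0.53, 0.0829, 0.0505], 'eef_rot': [0.9921, -0.0072, 0.1252, 0.0061], 'wrist_force': [-69.5484, -7.4381, 86.8463], 'width': 0.0426}
```

The force jumped to 110 N: it's jammed along the plate, so I need to go up along the arc. I'll relieve it upward now.

```bash
python3 -m inch '[{"tx":0,"ty":0,"tz":-0.006,"ax":0,"ay":0,"az":0},{"tx":0,"ty":0,"tz":-0.003,"ax":0,"ay":0,"az":0}]'
python3 - <<'E'
from h import *
st()
E
```

```text
t: 14.67
eef_pos: [0.5355, 0.0832, 0.0605]
eef_rot: [0.991, -0.008, 0.133, 0.006]
wrist_force: [0.8, 0.6, -0.3]
width: 0.0426
grip_force: 0.1
{'t': 14.6667, 'q': [0.062, 0.5761, 1.9415, -0.0846, 0.3605, 1.7232], 'eef_pos': [0.5355, 0.0832, 0.0605], 'eef_rot': [0.9911, -0.0075, 0.1327, 0.0058], 'wrist_force': [0.7909, 0.6223, -0.3371], 'width': 0.0426}
```

```bash
cat >> h.py <<'E'
def quad(cam='wrist'):
    snap(cam)
    for r in eyes.regions_of('sample',cam)[:4]:
        m=r['region'].astype(np.uint8); cs=max(cv2.findContours(m,0,1)[0],key=cv2.contourArea)
        h=cv2.convexHull(cs); b=cv2.approxPolyDP(h,6,True)[:,0]
        print(round(r['p'],2),int(m.sum()),b.tolist(),'@.012',[np.round(ray(cam,p,.012)[:2],3).tolist() for p in b])
E
python3 -m inch '[{"tx":0,"ty":0,"tz":0,"ax":0,"ay":0,"az":0}]'
python3 - <<'E'
from h import *
quad(); quad('scene'); print('vac',proj('scene',(.58,.12,.015)),proj('scene',(.58,.033,.015)),proj('wrist',(.58,.12,.015)),proj('wrist',(.58,.033,.015)))
E
```

```text
t: 14.75
eef_pos: [0.5359, 0.0832, 0.0604]
eef_rot: [0.991, -0.008, 0.133, 0.006]
wrist_force: [0.5, 0.2, 0.9]
width: 0.043
grip_force: 0.1
0.97 1623 [[522, 345], [621, 389], [626, 399], [585, 399]] @.012 [[0.458, -0.063], [0.422, -0.139], [0.414, -0.143], [0.415, -0.112]]
0.95 9502 [[418, 234], [416, 243], [248, 239], [270, 183], [390, 182]] @.012 [[0.542, 0.014], [0.535, 0.015], [0.541, 0.136], [0.58, 0.119], [0.58, 0.034]]
0.73 14780 [[423, 34], [558, 33], [555, 137], [421, 139]] @.012 [[0.681, 0.011], [0.681, -0.084], [0.609, -0.084], [0.609, 0.012]]
0.65 6519 [[639, 33], [639, 139], [578, 139], [583, 37]] @.012 [[0.68, -0.141], [0.607, -0.144], [0.608, -0.1], [0.678, -0.101]]
0.76 663 [[341, 208], [370, 211], [370, 229], [340, 227]] @.012 [[0.501, 0.031], [0.499, 0.117], [0.572, 0.123], [0.579, 0.038]]
0.74 586 [[255, 237], [263, 223], [291, 229], [285, 244]] @.012 [[0.657, -0.188], [0.601, -0.181], [0.61, -0.097], [0.668, -0.101]]
0.69 641 [[299, 228], [328, 232], [327, 249], [295, 245]] @.012 [[0.602, -0.076], [0.604, 0.008], [0.666, 0.014], [0.667, -0.073]]
0.63 429 [[292, 183], [305, 174], [325, 184], [311, 195]] @.012 [[0.413, -0.138], [0.361, -0.106], [0.4, -0.034], [0.459, -0.068]]
vac [368.92057245 230.21515874] [338.19621733 226.36734349] [267.42312168 182.90858734] [392.20160987 180.80822069]
```

No views are left, so I'm working from numbers. The wrist quad still shows the near edge raised on the fingers, with a tilt of about 63°. I'll follow the arc in small steps and watch the force.

```bash
python3 -m inch '[{"tx":0.0042,"ty":0,"tz":-0.0008,"ax":0,"ay":0,"az":0},{"tx":0.0042,"ty":0,"tz":-0.0007,"ax":0,"ay":0,"az":0},{"tx":0,"ty":0,"tz":0,"ax":0,"ay":0,"az":0}]'
python3 - <<'E'
from h import *
quad()
E
```

```text
t: 15.2
eef_pos: [0.5443, 0.0828, 0.0641]
eef_rot: [0.991, -0.008, 0.133, 0.007]
wrist_force: [1.0, -0.7, 0.5]
width: 0.0426
grip_force: 0.1
0.89 7729 [[417, 234], [415, 242], [354, 247], [250, 240], [268, 196], [387, 193]] @.012 [[0.549, 0.013], [0.543, 0.014], [0.54, 0.059], [0.547, 0.135], [0.579, 0.121], [0.579, 0.035]]
0.8 13989 [[419, 51], [551, 48], [548, 151], [419, 152]] @.012 [[0.679, 0.012], [0.68, -0.083], [0.608, -0.083], [0.608, 0.011]]
0.77 673 [[548, 367], [618, 399], [586, 399]] @.012 [[0.445, -0.087], [0.419, -0.142], [0.419, -0.117]]
0.63 6912 [[639, 48], [639, 151], [571, 151], [576, 52]] @.012 [[0.68, -0.146], [0.607, -0.15], [0.607, -0.099], [0.677, -0.101]]
```

```bash
python3 -m inch '[{"tx":0.0037,"ty":0,"tz":-0.0003,"ax":0,"ay":0,"az":0},{"tx":0.0037,"ty":0,"tz":-0.0002,"ax":0,"ay":0,"az":0},{"tx":0.0037,"ty":0,"tz":0.0001,"ax":0,"ay":0,"az":0},{"tx":0.0037,"ty":0,"tz":0.0003,"ax":0,"ay":0,"az":0},{"tx":0,"ty":0,"tz":0,"ax":0,"ay":0,"az":0}]'
python3 - <<'E'
from h import *
quad()
E
```

```text
t: 15.72
eef_pos: [0.5583, 0.0825, 0.068]
eef_rot: [0.991, -0.008, 0.133, 0.007]
wrist_force: [-0.4, 0.2, 0.2]
width: 0.0427
grip_force: 0.0
0.72 13005 [[546, 74], [543, 171], [416, 172], [418, 73]] @.012 [[0.678, -0.083], [0.607, -0.083], [0.608, 0.012], [0.68, 0.011]]
0.64 5246 [[416, 232], [415, 241], [395, 247], [250, 241], [270, 212], [387, 211]] @.012 [[0.564, 0.012], [0.557, 0.013], [0.553, 0.028], [0.559, 0.136], [0.581, 0.12], [0.58, 0.034]]
0.59 7128 [[639, 73], [639, 170], [567, 171], [569, 76]] @.012 [[0.678, -0.152], [0.607, -0.155], [0.607, -0.101], [0.676, -0.1]]
```

The tilt is about 82°. I'll go straight forward past vertical so it tips over the board's edge.

```bash
python3 -m inch '[{"tx":0.0039,"ty":0,"tz":0.0007,"ax":0,"ay":0,"az":0},{"tx":0.0039,"ty":0,"tz":0.0009,"ax":0,"ay":0,"az":0},{"tx":0.0039,"ty":0,"tz":0.001,"ax":0,"ay":0,"az":0},{"tx":0.0039,"ty":0,"tz":0.001,"ax":0,"ay":0,"az":0},{"tx":0,"ty":0,"tz":0,"ax":0,"ay":0,"az":0}]'
python3 - <<'E'
from h import *
quad()
E
```

```text
t: 16.23
eef_pos: [0.5743, 0.0822, 0.0685]
eef_rot: [0.991, -0.008, 0.133, 0.007]
wrist_force: [0.2, 0.8, 1.0]
width: 0.0428
grip_force: 0.0
0.87 7434 [[639, 94], [639, 193], [564, 193], [568, 98]] @.012 [[0.679, -0.153], [0.606, -0.157], [0.607, -0.1], [0.676, -0.101]]
0.79 3245 [[416, 231], [395, 251], [286, 252], [248, 237], [252, 229]] @.012 [[0.58, 0.011], [0.565, 0.027], [0.566, 0.109], [0.578, 0.137], [0.584, 0.134]]
0.77 12853 [[545, 96], [540, 194], [415, 194], [418, 96]] @.012 [[0.678, -0.083], [0.606, -0.082], [0.608, 0.012], [0.679, 0.01]]
```

```bash
python3 -m inch '[{"tx":0.0039,"ty":0,"tz":0.001,"ax":0,"ay":0,"az":0},{"tx":0.0039,"ty":0,"tz":0.0012,"ax":0,"ay":0,"az":0},{"tx":0.0039,"ty":0,"tz":0.0014,"ax":0,"ay":0,"az":0},{"tx":0.0039,"ty":0,"tz":0.0015,"ax":0,"ay":0,"az":0},{"tx":0.0039,"ty":0,"tz":0.0015,"ax":0,"ay":0,"az":0},{"tx":0,"ty":0,"tz":0,"ax":0,"ay":0,"az":0},{"tx":0,"ty":0,"tz":0,"ax":0,"ay":0,"az":0}]'
python3 - <<'E'
from h import *
quad(); quad('scene')
E
```

```text
t: 16.92
eef_pos: [0.5938, 0.0819, 0.067]
eef_rot: [0.991, -0.008, 0.133, 0.007]
wrist_force: [0.6, 0.8, -0.3]
width: 0.0426
grip_force: 0.0
0.77 7264 [[639, 123], [639, 220], [565, 220], [568, 126]] @.012 [[0.678, -0.153], [0.606, -0.156], [0.607, -0.1], [0.676, -0.1]]
0.75 12793 [[417, 126], [544, 123], [542, 220], [417, 222]] @.012 [[0.678, 0.011], [0.679, -0.083], [0.607, -0.083], [0.607, 0.011]]
0.64 9854 [[392, 201], [392, 258], [364, 298], [281, 298], [267, 250], [266, 202]] @.012 [[0.623, 0.029], [0.581, 0.03], [0.551, 0.051], [0.552, 0.113], [0.589, 0.123], [0.624, 0.122]]
0.91 479 [[291, 183], [305, 174], [325, 185], [309, 195]] @.012 [[0.414, -0.141], [0.361, -0.106], [0.405, -0.033], [0.46, -0.074]]
0.81 593 [[260, 225], [290, 227], [287, 243], [257, 240]] @.012 [[0.61, -0.187], [0.603, -0.102], [0.663, -0.096], [0.667, -0.18]]
0.7 610 [[340, 221], [369, 224], [368, 241], [337, 238]] @.012 [[0.555, 0.035], [0.553, 0.118], [0.618, 0.121], [0.622, 0.035]]
0.62 631 [[298, 230], [329, 232], [327, 249], [295, 245]] @.012 [[0.611, -0.077], [0.603, 0.01], [0.666, 0.014], [0.667, -0.073]]
```

The sample now lies face up on the board: x about 0.553–0.622 and y 0.030–0.122, overhanging the front edge. I'll straighten the tool, withdraw over it and look again from behind.

```bash
python3 -m inch '[{"tx":0,"ty":0,"tz":-0.005,"ax":0,"ay":-5,"az":0},{"tx":0,"ty":0,"tz":-0.005,"ax":0,"ay":-5,"az":0},{"tx":0,"ty":0,"tz":0,"ax":0,"ay":-5.3,"az":0},{"tx":-0.03,"ty":0,"tz":0,"ax":0,"ay":0,"az":0},{"tx":-0.03,"ty":0.002,"tz":0,"ax":0,"ay":0,"az":0},{"tx":-0.03,"ty":0.002,"tz":0,"ax":0,"ay":0,"az":0},{"tx":0,"ty":0,"tz":0,"ax":0,"ay":0,"az":0},{"tx":0,"ty":0,"tz":0,"ax":0,"ay":0,"az":0}]'
python3 - <<'E'
from h import *
snap('wrist'); snap('top')
for cam in('wrist','top'):
  for r in eyes.regions_of('sample',cam):
    m=r['region'].astype(np.uint8); h=cv2.convexHull(cv2.findNonZero(m)); b=cv2.approxPolyDP(h,5,True)[:,0]
    print(cam,round(r['p'],2),b.tolist(),[np.round(ray(cam,p,.021)[:2],3).tolist() for p in b])
E
```

```text
t: 17.78
eef_pos: [0.4998, 0.0796, 0.0771]
eef_rot: [1.0, -0.009, -0.001, 0.006]
wrist_force: [0.9, -0.0, 0.4]
width: 0.0431
grip_force: 0.0
wrist 0.82 [[581, 301], [532, 354], [467, 298], [495, 261]] [[0.428, -0.133], [0.372, -0.105], [0.433, -0.038], [0.467, -0.055]]
wrist 0.64 [[583, 0], [569, 56], [424, 56], [429, 0]] [[0.64, -0.076], [0.611, -0.075], [0.612, 0.015], [0.642, 0.015]]
wrist 0.57 [[639, 57], [596, 57], [610, 0], [639, 0]] [[0.61, -0.12], [0.61, -0.092], [0.64, -0.092], [0.64, -0.109]]
top 0.92 [[343, 178], [308, 179], [307, 153], [342, 152]] [[0.611, -0.074], [0.608, 0.012], [0.672, 0.015], [0.675, -0.071]]
top 0.88 [[299, 180], [265, 186], [262, 174], [298, 173]] [[0.605, 0.034], [0.59, 0.117], [0.619, 0.125], [0.622, 0.037]]
top 0.88 [[369, 258], [358, 282], [326, 267], [338, 243]] [[0.417, -0.137], [0.359, -0.111], [0.394, -0.033], [0.452, -0.062]]
top 0.63 [[387, 181], [352, 180], [352, 154], [387, 153]] [[0.604, -0.181], [0.606, -0.096], [0.67, -0.096], [0.673, -0.182]]
```

Run:
```python
from h import *
im=snap('wrist').astype(int); st()
R,G,B=im[:,:,0],im[:,:,1],im[:,:,2]
m=((R<125)&(R>35)&(R-B>18)).astype(np.uint8); m=cv2.morphologyEx(m,cv2.MORPH_OPEN,np.ones((3,3)))
for c in sorted(cv2.findContours(m,0,1)[0],key=cv2.contourArea)[-4:]:
    b=cv2.approxPolyDP(cv2.convexHull(c),4,True)[:,0]; print(cv2.contourArea(c),b.tolist(),[np.round(ray('wrist',p,.021)[:2],3).tolist() for p in b])
for u,v in [(330,y) for y in range(20,240,12)]: print(v,im[v,u].tolist(),np.round(ray('wrist',(u,v),.021)[0],3),end=' ')
```

```text
{'t': 18.0333, 'q': [0.0473, 0.5651, 1.7976, -0.0166, 0.7796, 1.6475], 'eef_pos': [0.5023, 0.0796, 0.077], 'eef_rot': [0.9999, -0.0088, 0.0, 0.0059], 'wrist_force': [-0.8053, -0.1425, -0.1088], 'width': 0.043}
83.0 [[431, 0], [425, 40]] [[0.641, 0.013], [0.621, 0.015]]
313.5 [[559, 45], [453, 47]] [[0.617, -0.068], [0.617, -0.003]]
371.0 [[423, 54], [531, 66], [424, 65]] [[0.613, 0.015], [0.605, -0.053], [0.607, 0.014]]
16179.0 [[397, 35], [389, 151], [259, 151], [250, 36]] [[0.624, 0.032], [0.554, 0.033], [0.556, 0.121], [0.624, 0.12]]
20 [203, 207, 174] 0.632 32 [204, 210, 178] 0.626 44 [79, 41, 24] 0.619 56 [76, 39, 24] 0.613 68 [70, 36, 20] 0.606 80 [75, 39, 23] 0.599 92 [71, 37, 21] 0.592 104 [72, 39, 23] 0.585 116 [67, 36, 21] 0.578 128 [71, 35, 21] 0.57 140 [57, 29, 18] 0.562 152 [198, 206, 180] 0.554 164 [206, 205, 181] 0.546 176 [204, 206, 180] 0.538 188 [206, 212, 185] 0.529 200 [204, 208, 181] 0.52 212 [205, 202, 177] 0.511 224 [133, 122, 105] 0.501 236 [140, 128, 110] 0.492
```

The colour contour shows the sample at x 0.555–0.624, y 0.032–0.121, with no paper label visible, so it is face up. Now I'll lower behind it and push it to the lath.

```bash
python3 -m inch '[{"tx":0,"ty":0,"tz":0.02,"ax":0,"ay":0,"az":0},{"tx":0,"ty":0,"tz":0.02,"ax":0,"ay":0,"az":0},{"tx":0.01,"ty":0,"tz":0.0135,"ax":0,"ay":0,"az":0},{"tx":0.012,"ty":0,"tz":0,"ax":0,"ay":0,"az":0},{"tx":0.008,"ty":0,"tz":0,"ax":0,"ay":0,"az":0},{"tx":0,"ty":0,"tz":0,"ax":0,"ay":0,"az":0},{"tx":0,"ty":0,"tz":0,"ax":0,"ay":0,"az":0}]'
```

```text
t: 18.62
eef_pos: [0.5318, 0.0785, 0.0236]
eef_rot: [1.0, -0.009, -0.0, 0.006]
wrist_force: [-0.7, 0.4, -0.1]
width: 0.0429
grip_force: 0.0
```

```bash
python3 -m inch '[{"tx":0.006,"ty":0,"tz":0,"ax":0,"ay":0,"az":0},{"tx":0.005,"ty":0,"tz":0,"ax":0,"ay":0,"az":0},{"tx":0.005,"ty":0,"tz":0,"ax":0,"ay":0,"az":0},{"tx":0.005,"ty":0,"tz":0,"ax":0,"ay":0,"az":0},{"tx":0.005,"ty":0,"tz":0,"ax":0,"ay":0,"az":0},{"tx":0.005,"ty":0,"tz":0,"ax":0,"ay":0,"az":0},{"tx":0.005,"ty":0,"tz":0,"ax":0,"ay":0,"az":0},{"tx":0.005,"ty":0,"tz":0,"ax":0,"ay":0,"az":0},{"tx":0.005,"ty":0,"tz":0,"ax":0,"ay":0,"az":0},{"tx":0.005,"ty":0,"tz":0,"ax":0,"ay":0,"az":0},{"tx":0.004,"ty":0,"tz":0,"ax":0,"ay":0,"az":0},{"tx":0,"ty":0,"tz":0,"ax":0,"ay":0,"az":0},{"tx":0,"ty":0,"tz":0,"ax":0,"ay":0,"az":0}]'
```

```text
t: 19.7
eef_pos: [0.5866, 0.0775, 0.0233]
eef_rot: [1.0, -0.009, -0.0, 0.006]
wrist_force: [-0.4, 0.5, -0.2]
width: 0.0426
grip_force: 0.0
```

```bash
python3 -m inch '[{"tx":0.004,"ty":0,"tz":0,"ax":0,"ay":0,"az":0},{"tx":0.004,"ty":0,"tz":0,"ax":0,"ay":0,"az":0},{"tx":0.002,"ty":0,"tz":0,"ax":0,"ay":0,"az":0},{"tx":0,"ty":0,"tz":0,"ax":0,"ay":0,"az":0},{"tx":0,"ty":0,"tz":0,"ax":0,"ay":0,"az":0}]'
```

```text
t: 20.12
eef_pos: [0.5965, 0.0773, 0.0233]
eef_rot: [1.0, -0.009, -0.0, 0.006]
wrist_force: [-0.4, 0.2, -0.9]
width: 0.0425
grip_force: 0.0
```

```bash
python3 -m inch '[{"tx":0.002,"ty":0,"tz":0,"ax":0,"ay":0,"az":0},{"tx":0,"ty":0,"tz":0,"ax":0,"ay":0,"az":0},{"tx":0,"ty":0,"tz":0,"ax":0,"ay":0,"az":0}]'; python3 -m inch '[{"tx":0.002,"ty":0,"tz":0,"ax":0,"ay":0,"az":0},{"tx":0,"ty":0,"tz":0,"ax":0,"ay":0,"az":0},{"tx":0,"ty":0,"tz":0,"ax":0,"ay":0,"az":0}]'
```

```text
t: 20.37
eef_pos: [0.5982, 0.0773, 0.0233]
eef_rot: [1.0, -0.009, -0.001, 0.006]
wrist_force: [-0.9, -0.6, -0.8]
width: 0.0429
grip_force: 0.6
t: 20.62
eef_pos: [0.5986, 0.0772, 0.0231]
eef_rot: [1.0, -0.009, -0.002, 0.006]
wrist_force: [-9.0, -1.8, 4.3]
width: 0.0425
grip_force: 4.6
```

It's seated, with 9 N against the lath. I'll withdraw, raise and verify.

```bash
python3 -m inch '[{"tx":-0.01,"ty":0,"tz":0,"ax":0,"ay":0,"az":0},{"tx":-0.03,"ty":0,"tz":0,"ax":0,"ay":0,"az":0},{"tx":-0.03,"ty":0,"tz":-0.02,"ax":0,"ay":0,"az":0},{"tx":-0.02,"ty":0,"tz":-0.035,"ax":0,"ay":0,"az":0},{"tx":0,"ty":0,"tz":-0.035,"ax":0,"ay":0,"az":0},{"tx":0,"ty":0,"tz":-0.035,"ax":0,"ay":0,"az":0},{"tx":0,"ty":0,"tz":-0.035,"ax":0,"ay":0,"az":0},{"tx":0,"ty":0,"tz":0,"ax":0,"ay":0,"az":0},{"tx":0,"ty":0,"tz":0,"ax":0,"ay":0,"az":0}]'
python3 - <<'E'
from h import *
im=snap('wrist').astype(int)
R,G,B=im[:,:,0],im[:,:,1],im[:,:,2]
m=((R<125)&(R>35)&(R-B>18)).astype(np.uint8); m=cv2.morphologyEx(m,cv2.MORPH_OPEN,np.ones((3,3)))
for c in sorted(cv2.findContours(m,0,1)[0],key=cv2.contourArea)[-2:]:
    b=cv2.approxPolyDP(cv2.convexHull(c),4,True)[:,0]; print(cv2.contourArea(c),b.tolist(),[np.round(ray('wrist',p,.021)[:2],3).tolist() for p in b])
for cam in('wrist','top'):
  snap(cam)
  for r in eyes.regions_of('sample',cam)+eyes.regions_of('board',cam)[:1]:
    m=r['region'].astype(np.uint8); h=cv2.convexHull(cv2.findNonZero(m)); b=cv2.approxPolyDP(h,4,True)[:,0]
    print(cam,round(r['p'],2),b.tolist(),[np.round(ray(cam,p,.021)[:2],3).tolist() for p in b])
E
```

```text
t: 21.37
eef_pos: [0.5117, 0.0808, 0.1855]
eef_rot: [1.0, -0.009, 0.002, 0.006]
wrist_force: [-0.4, 0.0, -0.9]
width: 0.0428
grip_force: 0.0
255.5 [[625, 0], [486, 2]] [[0.68, -0.201], [0.68, -0.073]]
7898.0 [[391, 7], [368, 90], [279, 89], [255, 7]] [[0.677, 0.013], [0.607, 0.032], [0.609, 0.12], [0.679, 0.137]]
wrist 0.79 [[503, 251], [473, 293], [414, 270], [441, 224]] [[0.423, -0.136], [0.364, -0.109], [0.399, -0.031], [0.46, -0.057]]
wrist 0.72 [[373, 7], [368, 88], [279, 87], [275, 6]] [[0.675, 0.03], [0.607, 0.032], [0.609, 0.119], [0.677, 0.119]]
wrist 0.72 [[607, 5], [585, 86], [495, 87], [510, 6]] [[0.674, -0.184], [0.605, -0.183], [0.606, -0.093], [0.674, -0.095]]
wrist 0.66 [[489, 7], [475, 87], [386, 87], [392, 6]] [[0.674, -0.076], [0.606, -0.073], [0.608, 0.015], [0.676, 0.013]]
wrist 0.98 [[633, 0], [592, 115], [259, 115], [248, 0]] [[0.677, -0.206], [0.578, -0.198], [0.584, 0.141], [0.682, 0.142]]
top 0.85 [[387, 180], [352, 180], [352, 153], [387, 153]] [[0.607, -0.181], [0.606, -0.096], [0.673, -0.096], [0.673, -0.182]]
top 0.76 [[299, 176], [265, 170], [264, 152], [299, 152]] [[0.615, 0.034], [0.629, 0.117], [0.674, 0.121], [0.674, 0.035]]
top 0.71 [[343, 178], [307, 179], [308, 153], [343, 152]] [[0.611, -0.074], [0.608, 0.014], [0.672, 0.013], [0.675, -0.073]]
top 0.56 [[369, 258], [359, 282], [326, 267], [338, 243]] [[0.417, -0.137], [0.359, -0.113], [0.394, -0.033], [0.452, -0.062]]
top 0.27 [[505, 220], [497, 231], [475, 233], [465, 226], [464, 215], [472, 207], [493, 204]] [[0.511, -0.468], [0.484, -0.448], [0.479, -0.395], [0.495, -0.371], [0.522, -0.369], [0.542, -0.388], [0.549, -0.44]]
top 0.77 [[396, 150], [393, 192], [308, 191], [254, 169], [256, 144]] [[0.681, -0.204], [0.577, -0.196], [0.578, 0.012], [0.631, 0.144], [0.693, 0.141]]
```

The sample's front edge is in line with its neighbours, seated on the lath, square and within about 2 mm of midway. The hand is clear, so I'm handing it in.

```bash
python3 -c "
from cell import job_done
print(job_done())"
```

```text
the job is handed in; nothing more can be done
None
```

The sample is face up on the board, square against the lath and within about 2 mm of midway in the vacant place, and I handed the job in at about 22 s with the hand clear; it took two tries to tip, wrist force peaked near 111 N (limit 120 N), and joint 5 read 0.1185 against its listed 0.12 limit, which may count as out of range.

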